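Click the boiler's filler cap tight and refit its cover

TASK

The steam boiler on the bar has been topped up: turn its black filler cap clockwise until it is fully home and its torque ratchet clicks over at least once, then put the metal cover back on the housing over the two pins, lying flat on both side cheeks. Do not push or knock over any of the crockery and bar things around.

Things in the scene. Friction and masses are not known exactly. Their poses are not given: they have to be found in the camera images.
- housing: Low stainless service housing, fixed. Origin at counter level under the cap's axis; x to its back, y along its width. Block x -75 to +125, 210 wide, 70 mm high. On it two cheeks, x -75 to +75, 22 mm thick, centred at y = -94 and +94, flat tops 114 mm above the counter; between them the bay, 166 mm clear, open at front and back, with the cap in its middle. Small gauge on the front.
- bay_top (a point): Point midway between the two pins, at the height of the cheek tops (114 mm above the counter), straight above the cap's axis; axes as the housing's.
- pin_a (a point): Tip of the locating pin on the cheek at the housing's y = -94 mm: 10 mm diameter, rises 20 mm from the middle of the cheek's top, its upper 6 mm tapered to a point.
- pin_b (a point): Tip of the same kind of pin on the other cheek, at y = +94 mm.
- tap (a point): Foot of a fixed swan-neck tap of 14 mm tube on the housing's block, at its x = 108, y = 88 mm, 70 mm above the counter; it tops out 227 mm above the counter and curves away to the housing's back (to x = 195 mm).
- cap_grip (a point): Black filler cap: round, 66 mm diameter, with an upright flat-sided wing across it 60 long, 16 thick, 23 mm tall. The point is on the cap's axis, 94 mm above the counter; wing's foot 83, wing's top 105 mm above the counter. x axis along the wing, y across its thickness, z up; turns with the cap, which does not rise or sink.
- thread (a joint): How far the cap's threaded inner part is screwed down (rad): 0 loose, 2.4 fully home at its stop; tightening is clockwise seen from above and raises it. Turns against a light friction of about 0.05 N m.
- ratchet (a joint): Slip of the cap's shell over its inner part (rad), clockwise positive, 0 at the start; near 0 (+-0.05 play) while the thread turns. With the thread home, the shell needs about 0.3 N m and slips over a tooth each 0.52 rad: the first click comes at about 0.26, then it settles near 0.52. The cap's total turn is thread + ratchet.
- cover: Bay cover: aluminium plate 130 (x) x 210 (y) x 5 mm, about 0.4 kg, a 16 mm square hole at y = -94 and at +94 mm on its centre line; black bar handle on top along y: 110 long, 14 thick (x), 12 high, its centre 40 mm above the underside, on posts at y = -48 and +48. Origin at the underside's centre, z up. Starts flat on the counter, handle up; fits either way round.
- cover_centre (a point): Centre of the cover's underside (same point and axes as cover).
- pitcher: Bystander: open stainless milk pitcher with a side handle at its +y side, 72 mm diameter, 110 mm high. Origin at the centre of its base (so for all bystanders).
- jar: Bystander: amber glass jar with a steel lid, 74 mm diameter, 140 mm high.
- cupstack: Bystander: two white cups upside down on each other, 76 mm diameter, 124 mm high.
- tamper: Bystander: steel tamper with a black handle standing on its face, 56 mm diameter, 88 mm high; stands close beside the cover.
- cup: Bystander: one white cup upside down, 74 mm diameter, 62 mm high; stands close beside the cover.
- saucers: Bystander: pile of white saucers, 124 mm diameter, 87 mm high.
- portafilter: Bystander: portafilter lying on the counter, basket 68 mm diameter and 33 mm high at the origin, black handle to 184 mm along its -x.
- syrup: Bystander: tall clear bottle, 70 mm diameter, 235 mm high, behind the work area.
Mind the look-alikes: they are no part of the job. Of the things like the cover, leave any that is blue; of the rest the larger one is meant.

How it is judged:
By the outcome, as a careful person would: the job done as asked, in the order asked, and still so for the second after the job is handed in, with the robot touching nothing.
It also fails if it takes over 72 s, if anything falls off the work surface, if the arm or the gripper's body presses on something with over 40 N, if the wrist force passes 120 N, or if a joint passes its speed limit or range.

ROBOT

A 7-joint arm with a two-finger parallel gripper is mounted at the origin on the work surface. World frame = base frame: x ahead of the robot, y to its left, z up, the work surface at z = 0. Lengths are in m, angles in degrees, forces in N, time in s.
With the tool pointing down it reaches from about 0.425 to 0.95 m from the base axis. Payload 4.7 kg.
Tool frame: the origin (TCP) lies midway between the tips of the shut fingers; the grasp point (between the pads) lies 19 mm behind it; y points along the fingers, x is the direction in which the jaws open and shut, and the axes are right-handed (so a half turn about y gives the same grasp; the last joint's range is limited). The gripper opens to 85 mm and grips with 20 to 120 N. Pads are 22 mm wide; open, the fingers measure 114 mm over their backs; the gripper's body (76 mm by 85 mm) begins 54 mm behind the grasp point. The pads swing forward as they close: fully open they stand 13 mm farther back than shut.
Start: joints at [-72.76, 26.849, -2.785, 87.806, 1.381, 65.374, -4.715], TCP at [0.219, 0.639, 0.231] pointing down, gripper open.
Joint ranges: [-148.3, 148.3], [-19.14, 114.17], [-79.39, 73.82], [5.75, 140.21], [-59.74, 239.74], [12.07, 113.84], [-152.46, 152.46]. Speed limits (degrees/s): [147.25, 147.25, 180, 180, 180, 180, 180].

INTERFACE

Orientations are given as a 3x3 rotation matrix whose columns are the frame's x, y, z axes.
In Python, from cell import * gives the robot as it stands.
- The arm moves only by the shell command python3 -m crank 'ROWS'. ROWS is JSON, a list that holds one entry, the list of rows, each a list of 7 numbers: the opening in per cent of the stroke, from 0 (shut) to 100 (fully open), then the shift along the tool's x, y, z in mm, then the turn, a rotation vector about the tool's x, y, z in rad. In form: [[[jaw, tx, ty, tz, ax, ay, az], ...]]. A call has 1 to 20 rows; each row is the pose to reach, as a shift and turn from the pose commanded when the call began, along the tool's axes at that moment; what a row does not reach only later rows make up. A row lasts 1/8 s, in which the tool goes at most 62.5 mm and 10.7 degrees, less where a joint would pass 70% of its speed; a pose out of reach is approached as far as the arm can. A call with a gripper value outside its range is refused whole. The fingers move at their own pace and stop on an object; the grip force is fixed at half the most. Time passes only in rows, so rows that repeat a pose let the fingers close. It gives the time, the measured TCP pose, the force and the opening at its end, in the units of the state.
- get_obs(): the state, without advancing time (a new reading comes with each control period).
- grab_frame(name): name is "scene" or "top" or "wrist"; returns a dict with "pixels" (480x640x3 uint8, blue, green, red), "depth" (480x640 float32, m along the optical axis (not along the pixel's ray), 0 where there is no reading), "fx", "fy", "cx", "cy" (pixels), "cam_to_world" (4x4, takes a point from camera to world coordinates); the wrist camera has in their place "mount" (4x4, takes a point from camera to tool coordinates, whose origin is the TCP and whose axes are the tool frame's). Camera axes: x right, y down, z forward; pixel columns grow to the right and rows downward; lengths in m; the calibration is good to about 2 mm. A picture is of the moment at which its call begins: read the wrist's pose just before it.
- job_done(): hands the job in, once; it reports no verdict.
The state is a dict: "time_s": time; "qpos": joint angles; "dq": joint speeds; "tau": joint torques, N m; "tool_pos": TCP position; "eef_rot": TCP orientation; "ft_force": force on the tool from outside, world axes, zero at the start; "moment": the same for the moment, N m; "gripper_width": finger opening in m.
Only numpy, scipy, OpenCV 4.12 (cv2) and the standard library are available. Lean on these libraries where they do the work, as an engineer would, in place of code of your own. Each camera call takes 0.05 s, during which the arm holds its last target.

## Working session

There is one attempt and no reset: what is moved stays moved. The work goes in short steps, Python scripts to look and compute and a shell command to move; the robot and the scene stay as the last step left them, time stands still between calls to the robot, and variables do not carry over. Pictures are saved under pics/ and viewed, and the job is handed in when it is done.

```bash
mkdir -p pics; ls
python3 - <<'E'
from cell import *
import cv2,numpy as np
o=get_obs()
for k,v in o.items(): print(k,np.round(v,3).tolist())
for n in ["scene","top","wrist"]:
    f=grab_frame(n); cv2.imwrite(f"pics/{n}0.png",f["pixels"]); np.savez(f"{n}0.npz",**f)
    print(n,f["fx"],f["cx"],np.round(f.get("cam_to_world",f.get("mount")),3).tolist())
E
```

```text
pics
time_s 0.0
qpos [-72.759, 26.897, -2.783, 87.876, 1.38, 65.374, -4.715]
dq [-0.032, 0.062, -0.001, -0.011, 0.108, -0.079, -0.216]
tau [-0.001, -51.031, -0.047, -23.772, 0.011, 0.007, -0.0]
tool_pos [0.218, 0.638, 0.23]
eef_rot [[0.324, -0.001, -0.946], [0.946, -0.002, 0.324], [-0.002, -1.0, -0.0]]
ft_force [-0.199, -0.683, 0.12]
moment [-0.008, -0.01, 0.004]
gripper_width 0.085
scene 517.125303823154 330.2777983172062 [[-0.804, 0.449, -0.389, 1.174], [0.594, 0.59, -0.548, 0.882], [-0.016, -0.672, -0.741, 1.298], [0.0, 0.0, 0.0, 1.0]]
top 438.21180289115745 321.18455239631504 [[0.01, -0.992, 0.124, 0.39], [-1.0, -0.012, -0.011, 0.03], [0.013, -0.124, -0.992, 1.244], [0.0, 0.0, 0.0, 1.0]]
wrist 362.2801577005963 319.0048465308067 [[1.0, 0.0, 0.001, -0.001], [-0.001, -0.319, 0.948, -0.142], [0.001, -0.948, -0.319, 0.083], [0.0, 0.0, 0.0, 1.0]]
```

View pics/scene0.png

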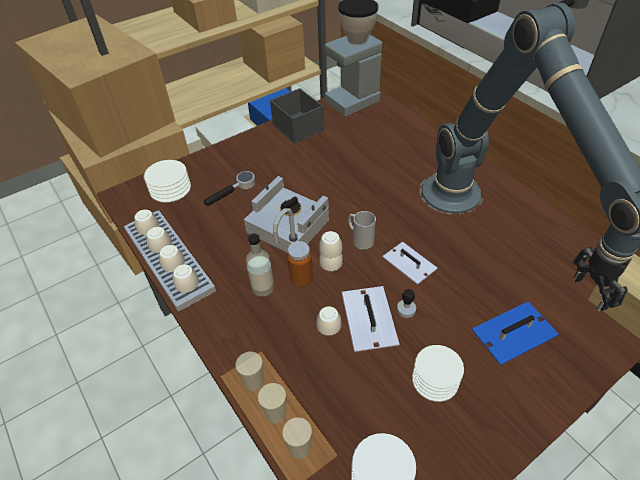

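View pics/top0.png

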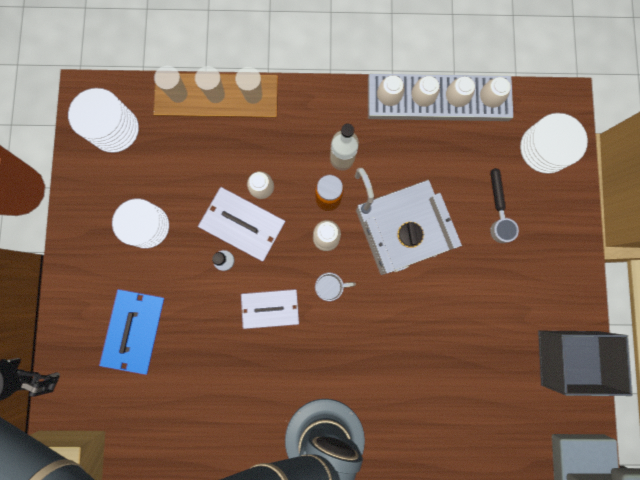

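View pics/wrist0.png

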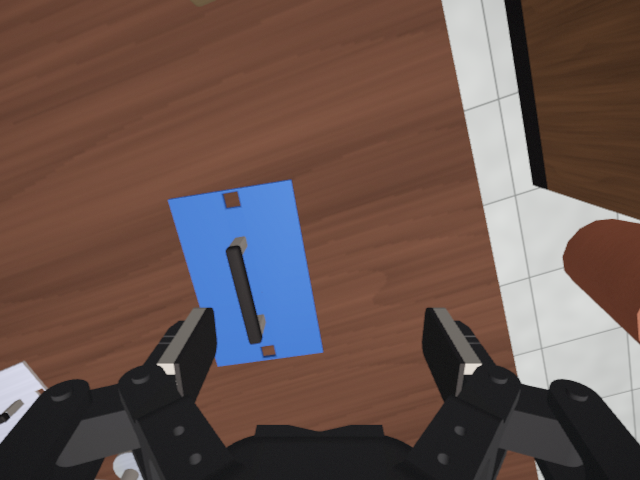

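Three plates look like the cover in the top view: a blue one at (132,332), which is excluded, a small bare one at (270,309), and a large bare one at (241,223). The large one, between the cup (260,185) and the tamper (222,260), fits. The housing is at (410,230) with the cap at (410,235). I'll confirm with a crop and measure.

```bash
cat > h.py <<'E'
import numpy as np,cv2
def cloud(f,T=None):
    d=f["depth"];v,u=np.mgrid[0:480,0:640]
    P=np.stack([(u-f["cx"])/f["fx"]*d,(v-f["cy"])/f["fy"]*d,d,np.ones_like(d)],-1)
    if T is None:T=f["cam_to_world"]
    return (P@np.array(T).T)[...,:3]
def crop(img,x0,y0,x1,y1,name,w=780):
    c=img[y0:y1,x0:x1];s=min(w/(x1-x0),590/(y1-y0));cv2.imwrite(name,cv2.resize(c,None,fx=s,fy=s,interpolation=cv2.INTER_CUBIC));print(name,'scale',s)
def plate(P,px,m,zlo,zhi,box):
    x0,y0,x1,y1=box;mm=np.zeros(m.shape,bool);mm[y0:y1,x0:x1]=1
    mm&=(P[...,2]>zlo)&(P[...,2]<zhi)&m
    return mm
E
python3 - <<'E'
import numpy as np,cv2
from h import *
f=dict(np.load("top0.npz"));P=cloud(f);px=f["pixels"]
crop(px,180,160,340,280,"pics/t_cover.png");crop(px,340,150,480,290,"pics/t_hous.png")
g=px.min(-1)
# table check
print("table",P[380,200],P[300,400])
for n,b in [("big",(190,180,292,266)),("small",(238,286,303,332))]:
    m=np.zeros(g.shape,bool);m[b[1]:b[3],b[0]:b[2]]=1
    m&=(P[...,2]<0.012)&(g>130)
    pts=P[m][:,:2].astype(np.float32);r=cv2.minAreaRect(pts);print(n,r,P[m][:,2].mean(),m.sum())
    m2=np.zeros(g.shape,bool);m2[b[1]:b[3],b[0]:b[2]]=1
    m2&=(P[...,2]>0.025)&(P[...,2]<.06)&(px.max(-1)<90)
    print(" handle",cv2.minAreaRect(P[m2][:,:2].astype(np.float32)),np.median(P[m2][:,2]),m2.sum())
b=(345,170,475,285);m=np.zeros(g.shape,bool);m[b[1]:b[3],b[0]:b[2]]=1
ch=m&(P[...,2]>.105)&(P[...,2]<.12)
n,l=cv2.connectedComponents(ch.astype(np.uint8))
for i in range(1,n):
    if (l==i).sum()>40:
        q=P[l==i];print("cheek",(l==i).sum(),cv2.minAreaRect(q[:,:2].astype(np.float32)),np.median(q[:,2]))
w=m&(P[...,2]>.098)&(P[...,2]<.112)&(px.max(-1)<80)
print("wing",w.sum(),cv2.minAreaRect(P[w][:,:2].astype(np.float32)),np.median(P[w][:,2]))
w=m&(P[...,2]>.06)&(px.max(-1)<60)
print("cap",w.sum(),cv2.minEnclosingCircle(P[w][:,:2].astype(np.float32)))
for n,(u,v) in dict(cup=(260,180),tamper=(218,258),small=(326,230),jar=(329,185),pitch=(328,290),syrup=(347,130)).items(): print(n,P[v,u].round(3))
E
```

```text
pics/t_cover.png scale 4.875
pics/t_hous.png scale 4.214285714285714
table [ 1.50604527e-01  3.43425306e-01 -2.57816711e-04] [ 0.37337112 -0.20870199 -0.00107848]
big ((0.5538600087165833, 0.2621873915195465), (0.21541611850261688, 0.20693999528884888), 62.659053802490234) 0.00520912803955277 3167
 handle ((0.5835437178611755, 0.24153722822666168), (0.10612474381923676, 0.009402098134160042), 62.83030319213867) 0.04609605103757719 75
small ((0.3460582196712494, 0.15856559574604034), (0.09767837822437286, 0.15695278346538544), 4.9803900718688965) 0.004222715977481031 1822
 handle ((0.34632694721221924, 0.15319016575813293), (0.0031585032120347023, 0.06568656861782074), 5.7283220291137695) 0.03440597833610126 17
cheek 502 ((0.5837305188179016, -0.31203725934028625), (0.1494094729423523, 0.023926200345158577), 20.910274505615234) 0.1138747242285405
cheek 492 ((0.5168352127075195, -0.13591840863227844), (0.14909771084785461, 0.024221014231443405), 20.47431182861328) 0.1141985043285555
wing 137 ((0.5494007468223572, -0.2244826853275299), (0.05801968276500702, 0.016181400045752525), 8.559392929077148) 0.10472693846087111
cap 149 ((0.47824639081954956, -0.107943594455719), 0.16333407163619995)
cup [0.698 0.186 0.063]
tamper [0.479 0.288 0.088]
small [0.552 0.005 0.124]
jar [ 0.667 -0.002  0.138]
pitch [ 0.399 -0.005  0.003]
syrup [ 0.779 -0.041  0.234]
```

```bash
sleep 0
```

```text
(no output)
```

View pics/t_cover.png

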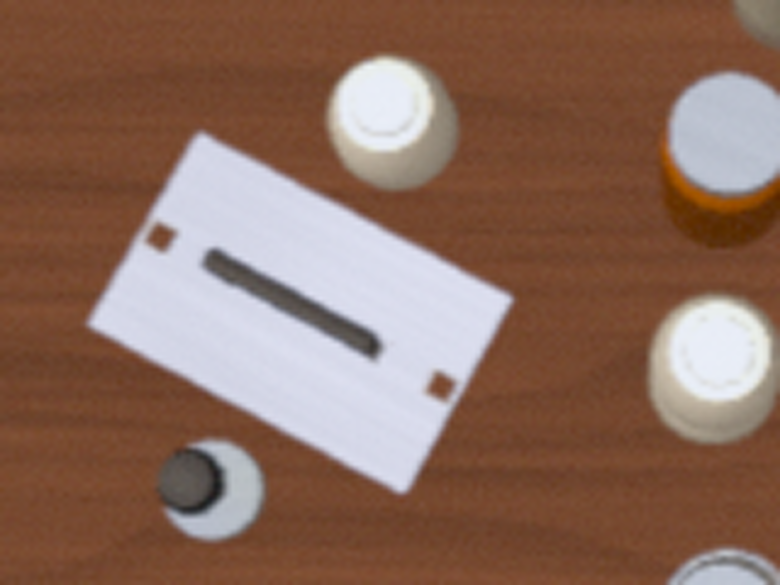

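View pics/t_hous.png

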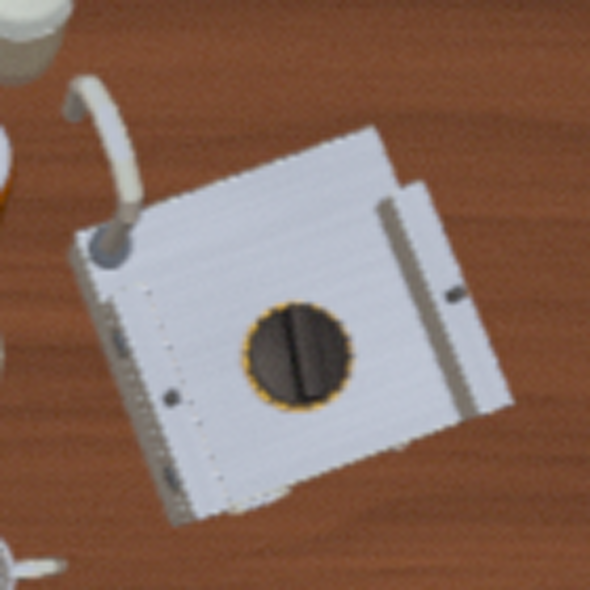

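```bash
cat >> h.py <<'E'
from scipy.spatial.transform import Rotation as Ro
def Rt(yaw):
    c,s=np.cos(np.radians(yaw)),np.sin(np.radians(yaw));return np.array([[c,0,-s],[s,0,c],[0,-1,0]])
def go(p,yaw):
    from cell import get_obs
    o=get_obs();R=np.array(o["eef_rot"]);t=R.T@(np.array(p)-o["tool_pos"])*1000
    rv=Ro.from_matrix(R.T@Rt(yaw)).as_rotvec()
    print("pos",np.round(o["tool_pos"],4),"yaw",np.degrees(np.arctan2(R[1,0],R[0,0])).round(2),"q7",round(o["qpos"][6],1),"F",np.round(o["ft_force"],1),"M",np.round(o["moment"],2),"w",round(o["gripper_width"],4),"t",round(o["time_s"],2))
    print("SHIFT",t.round(1),"TURN",rv.round(4))
E
python3 - <<'E'
from h import *
go([.5503,-.224,.25],98.6)
f=dict(np.load("top0.npz"));P=cloud(f);px=f["pixels"];g=px.min(-1)
b=(190,180,292,266);m=np.zeros(g.shape,bool);m[b[1]:b[3],b[0]:b[2]]=1
m&=(P[...,2]<0.012)&(P[...,2]>.002)&(g>130)
m=cv2.erode(m.astype(np.uint8),np.ones((2,2)))
n,l,s,c=cv2.connectedComponentsWithStats(m);i=1+np.argmax(s[1:,4]);print(cv2.minAreaRect(P[l==i][:,:2].astype(np.float32)),s[i])
E
```

```text
pos [0.2185 0.6382 0.2305] yaw 71.1 q7 -4.7 F [-0.7 -0.3 -0.8] M [-0.02 -0.03 -0.01] w 0.0854 t 0.15
SHIFT [-708.3  -18.4 -593.2] TURN [-3.000e-04 -4.799e-01 -1.500e-03]
((0.5836325883865356, 0.24277672171592712), (0.20799565315246582, 0.12779392302036285), 62.46992874145508) [ 200  189   84   72 1975]
```

```bash
python3 -m crank '[[[100,0,-19,0,0,0,0],[100,-50,-19,-42,0,-0.03,0],[100,-106,-19,-89,0,-0.07,0],[100,-212,-19,-178,0,-0.14,0],[100,-318,-19,-267,0,-0.21,0],[100,-424,-19,-356,0,-0.28,0],[100,-530,-19,-445,0,-0.36,0],[100,-620,-19,-520,0,-0.42,0],[100,-708,-19,-593,0,-0.48,0],[100,-708,-19,-593,0,-0.48,0],[100,-708,-19,-593,0,-0.48,0],[100,-708,-19,-593,0,-0.48,0],[100,-708,-19,-593,0,-0.48,0],[100,-708,-19,-593,0,-0.48,0],[100,-708,-19,-593,0,-0.48,0],[100,-708,-19,-593,0,-0.48,0],[100,-708,-19,-593,0,-0.48,0],[100,-708,-19,-593,0,-0.48,0],[100,-708,-19,-593,0,-0.48,0]]]'
python3 - <<'E'
from h import *
from cell import *
go([.5503,-.224,.25],98.6)
o=get_obs();f=grab_frame("wrist");cv2.imwrite("pics/w1.png",f["pixels"])
T=np.eye(4);T[:3,:3]=o["eef_rot"];T[:3,3]=o["tool_pos"];P=cloud(f,T@f["mount"]);px=f["pixels"]
w=(P[...,2]>.099)&(P[...,2]<.112)&(px.max(-1)<90)&(np.hypot(P[...,0]-.55,P[...,1]+.224)<.04)
print("wing",w.sum(),cv2.minAreaRect(P[w][:,:2].astype(np.float32)),np.median(P[w][:,2]))
E
```

```text
time_s: 2.52
tool_pos: [0.5505, -0.2214, 0.2507]
eef_rot: [[-0.152, 0.001, -0.988], [0.988, 0.001, -0.152], [0.001, -1.0, -0.001]]
ft_force: [-0.2, 0.2, -0.1]
gripper_width: 0.0852
pos [ 0.5505 -0.2214  0.2507] yaw 98.76 q7 126.3 F [-0.2  0.2 -0.1] M [-0.02 -0.03  0.01] w 0.0852 t 2.52
SHIFT [-2.6  0.7  0.6] TURN [0.0007 0.0028 0.0012]
wing 1318 ((0.5492523312568665, -0.2251252830028534), (0.05820685625076294, 0.015864208340644836), 9.04301929473877) 0.10400808884315085
```

View pics/w1.png

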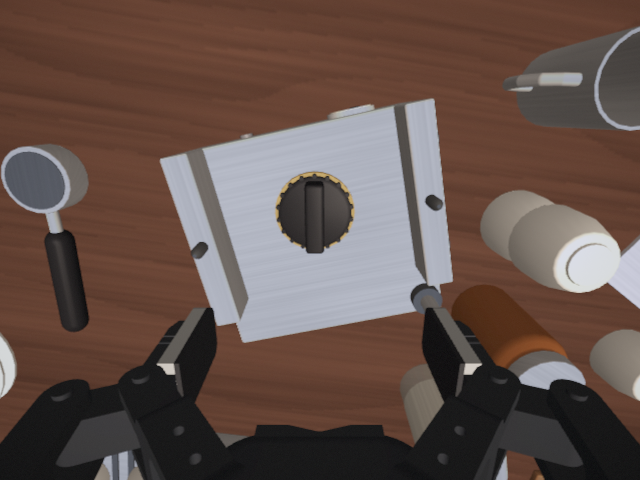

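Run:
```python
from h import *
go([.5497,-.2247,.088],98.9)
```

```text
pos [ 0.5505 -0.2215  0.2507] yaw 98.75 q7 126.3 F [-0.4  0.   1. ] M [ 0.   -0.01 -0.01] w 0.0853 t 2.58
SHIFT [ -3.2 162.7   1.4] TURN [ 0.0007 -0.0025  0.001 ]
```

Wrist view: the cap is at (314,212), its wing runs along the image's vertical between the jaws, and the pins are at (200,250) and (433,203). Descending and gripping.

```bash
python3 -m crank '[[[100,-3,40,1,0,0,0],[100,-3,85,1,0,0,0],[100,-3,125,1,0,0,0],[100,-3,150,1,0,0,0],[100,-3,163,1,0,0,0],[100,-3,163,1,0,0,0],[100,-3,163,1,0,0,0],[40,-3,163,1,0,0,0],[0,-3,163,1,0,0,0],[0,-3,163,1,0,0,0],[0,-3,163,1,0,0,0],[0,-3,163,1,0,0,0],[0,-3,163,1,0,0,0]]]'
python3 - <<'E'
from h import *
from cell import *
go([.5497,-.2247,.088],98.9)
f=grab_frame("wrist");cv2.imwrite("pics/w2.png",f["pixels"])
E
```

```text
time_s: 4.2
tool_pos: [0.5498, -0.2257, 0.0877]
eef_rot: [[-0.15, -0.0, -0.989], [0.989, 0.001, -0.15], [0.001, -1.0, -0.0]]
ft_force: [-1.4, 2.0, 5.5]
gripper_width: 0.0147
pos [ 0.5498 -0.2257  0.0877] yaw 98.63 q7 132.2 F [-1.4  2.   5.5] M [ 0.5   0.37 -0.01] w 0.0147 t 4.2
SHIFT [ 1.  -0.3 -0. ] TURN [ 0.     -0.0048  0.0012]
```

View pics/w2.png

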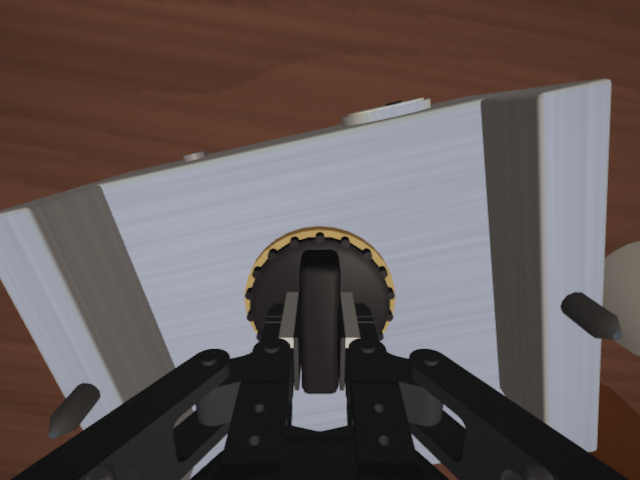

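```bash
python3 -m crank '[[[0,0,-1,0,0,0.1,0],[0,0,-1,0,0,0.26,0],[0,0,-1,0,0,0.42,0],[0,0,-1,0,0,0.58,0],[0,0,-1,0,0,0.74,0],[0,0,-1,0,0,0.9,0],[0,0,-1,0,0,1.06,0],[0,0,-1,0,0,1.22,0],[0,0,-1,0,0,1.38,0],[0,0,-1,0,0,1.5,0],[0,0,-1,0,0,1.5,0],[0,0,-1,0,0,1.5,0]]]'
python3 - <<'E'
from h import *
from cell import *
go([.5497,-.2247,.088],98.9)
f=grab_frame("wrist");cv2.imwrite("pics/w3.png",f["pixels"])
f=grab_frame("scene");crop(f["pixels"],220,140,420,300,"pics/s3.png")
E
```

```text
time_s: 5.75
tool_pos: [0.5512, -0.2233, 0.0878]
eef_rot: [[0.975, 0.001, -0.222], [0.222, 0.004, 0.975], [0.002, -1.0, 0.003]]
ft_force: [2.3, 5.1, -0.2]
gripper_width: 0.0143
pos [ 0.5512 -0.2233  0.0878] yaw 12.8 q7 61.9 F [ 2.3  5.1 -0.2] M [ 1.11 -0.48  0.07] w 0.0143 t 5.75
SHIFT [-1.8 -0.2 -1. ] TURN [-0.0016 -1.5027  0.0039]
pics/s3.png scale 3.6875
```

View pics/w3.png

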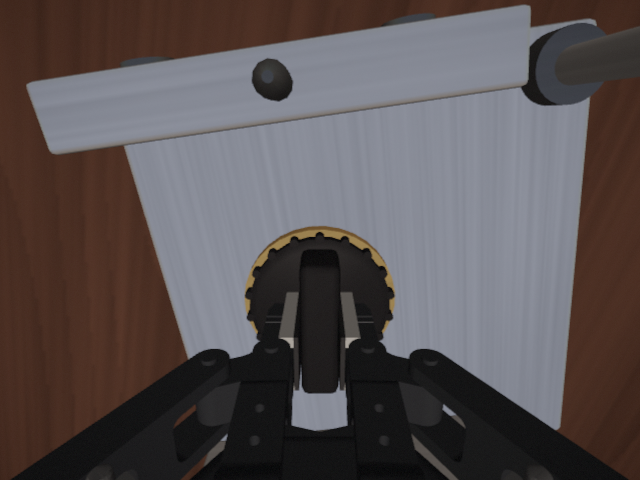

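View pics/s3.png

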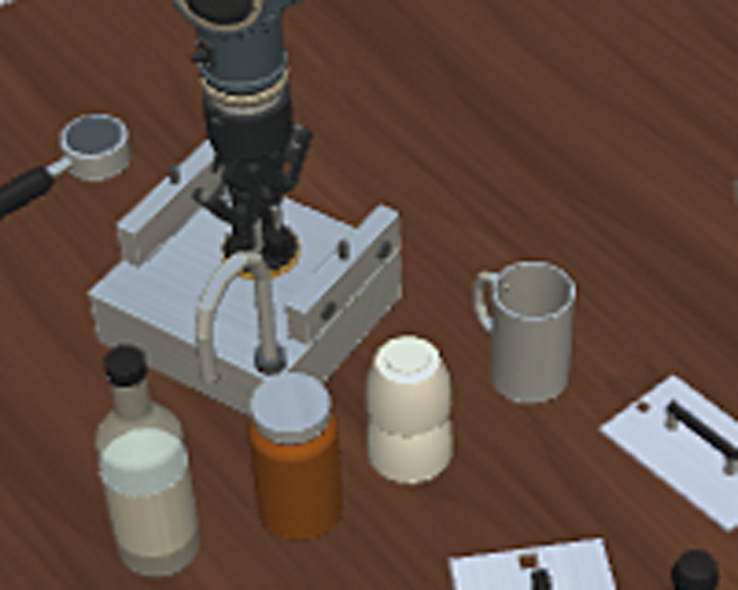

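Wrist view: the wing (318,320) is still square between the pads after 1.5 rad, and the tap is clear at (580,60). Continuing in stages and reading the torque.

```bash
python3 -m crank '[[[0,0,0,0,0,0.1,0],[0,0,0,0,0,0.26,0],[0,0,0,0,0,0.42,0],[0,0,0,0,0,0.58,0],[0,0,0,0,0,0.74,0],[0,0,0,0,0,0.9,0],[0,0,0,0,0,0.98,0],[0,0,0,0,0,1.06,0],[0,0,0,0,0,1.06,0]]]'
python3 - <<'E'
from h import *
go([.5497,-.2247,.088],98.9)
E
python3 -m crank '[[[0,0,0,0,0,0.06,0],[0,0,0,0,0,0.1,0]]]'
python3 - <<'E'
from h import *
go([.5497,-.2247,.088],98.9)
E
```

```text
time_s: 6.98
tool_pos: [0.5531, -0.2238, 0.0878]
eef_rot: [[0.67, 0.004, 0.742], [-0.742, 0.002, 0.67], [0.001, -1.0, 0.004]]
ft_force: [6.3, 3.9, -2.4]
gripper_width: 0.0146
pos [ 0.5531 -0.2238  0.0878] yaw -47.94 q7 12.3 F [ 6.3  3.9 -2.4] M [ 0.92 -1.34 -0.02] w 0.0146 t 6.97
SHIFT [-1.7 -0.2 -3.2] TURN [-3.0000e-04 -2.5628e+00  6.1000e-03]
time_s: 7.22
tool_pos: [0.5533, -0.224, 0.0878]
eef_rot: [[0.592, 0.005, 0.806], [-0.806, 0.002, 0.592], [0.001, -1.0, 0.005]]
ft_force: [6.9, 2.5, -3.8]
gripper_width: 0.0141
pos [ 0.5533 -0.224   0.0878] yaw -53.71 q7 7.5 F [ 6.9  2.5 -3.8] M [ 0.79 -1.49 -0.01] w 0.0141 t 7.22
SHIFT [-1.6 -0.2 -3.3] TURN [-2.0000e-04 -2.6636e+00  6.9000e-03]
```

```bash
cat > c.py <<'E'
from h import *
go([.5503,-.224,.088],-70)
E
python3 -m crank '[[[0,0,0,0,0,0.07,0],[0,0,0,0,0,0.07,0]]]' >/dev/null; python3 c.py
python3 -m crank '[[[0,0,0,0,0,0.07,0],[0,0,0,0,0,0.07,0]]]' >/dev/null; python3 c.py
python3 -m crank '[[[0,0,0,0,0,0.07,0],[0,0,0,0,0,0.07,0]]]' >/dev/null; python3 c.py
python3 - <<'E'
from h import *
from cell import *
f=grab_frame("wrist");cv2.imwrite("pics/w4.png",f["pixels"])
E
```

```text
pos [ 0.5534 -0.2241  0.0878] yaw -57.66 q7 4.2 F [ 6.3  3.1 -3. ] M [ 0.74 -1.54 -0.05] w 0.0148 t 7.47
SHIFT [-1.7 -0.2 -2.6] TURN [-0.0048  0.2154  0.0005]
pos [ 0.5535 -0.2242  0.0878] yaw -61.65 q7 0.9 F [ 6.9  3.  -2.4] M [ 0.63 -1.56  0.09] w 0.0141 t 7.72
SHIFT [-1.7 -0.2 -2.7] TURN [-0.0048  0.1457  0.0007]
pos [ 0.5535 -0.2244  0.0878] yaw -65.66 q7 -2.5 F [ 7.4  1.4 -3.3] M [ 0.59 -1.56  0.17] w 0.0146 t 7.97
SHIFT [-1.7 -0.2 -2.8] TURN [-0.0048  0.0758  0.0009]
```

View pics/w4.png

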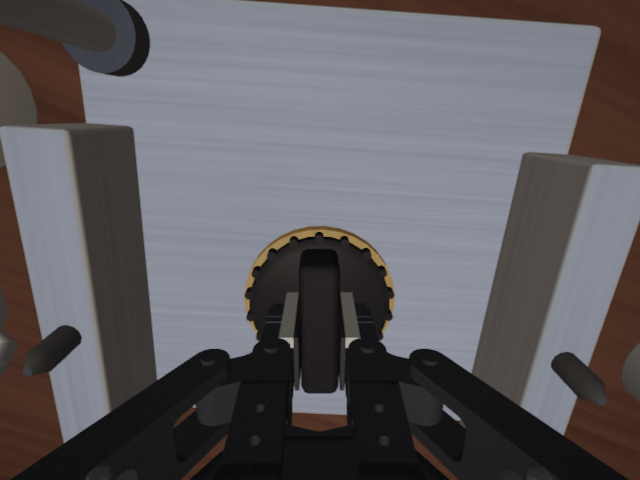

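```bash
for i in 1; do :; done
python3 -m crank '[[[0,0,0,0,0,0.07,0],[0,0,0,0,0,0.07,0]]]' >/dev/null; python3 c.py
python3 -m crank '[[[0,0,0,0,0,0.07,0],[0,0,0,0,0,0.07,0]]]' >/dev/null; python3 c.py
python3 -m crank '[[[0,0,0,0,0,0.07,0],[0,0,0,0,0,0.07,0]]]' >/dev/null; python3 c.py
python3 -m crank '[[[0,0,0,0,0,0.07,0],[0,0,0,0,0,0.07,0]]]' >/dev/null; python3 c.py
python3 -m crank '[[[0,0,0,0,0,0.07,0],[0,0,0,0,0,0.07,0]]]' >/dev/null; python3 c.py
python3 -m crank '[[[0,0,0,0,0,0.07,0],[0,0,0,0,0,0.07,0]]]' >/dev/null; python3 c.py
python3 -m crank '[[[0,0,0,0,0,0.07,0],[0,0,0,0,0,0.07,0]]]' >/dev/null; python3 c.py
```

```text
pos [ 0.5536 -0.2245  0.0878] yaw -69.7 q7 -5.9 F [ 6.7  1.5 -3.2] M [ 0.54 -1.63  0.04] w 0.0143 t 8.28
SHIFT [-1.6 -0.2 -2.9] TURN [-0.0051  0.0053  0.0008]
pos [ 0.5536 -0.2246  0.0879] yaw -73.72 q7 -9.4 F [ 7.7  2.1 -3.7] M [ 0.49 -1.51 -0.02] w 0.0143 t 8.53
SHIFT [-1.5 -0.2 -3. ] TURN [-0.0052 -0.0649  0.0009]
pos [ 0.5537 -0.2247  0.0878] yaw -77.74 q7 -12.9 F [ 7.9  2.2 -4.1] M [ 0.44 -1.69 -0.06] w 0.0143 t 8.78
SHIFT [-1.4 -0.2 -3.2] TURN [-0.0054 -0.135   0.001 ]
pos [ 0.5537 -0.2249  0.0878] yaw -81.73 q7 -16.5 F [ 8.1  1.7 -4.2] M [ 0.39 -1.71  0.01] w 0.0148 t 9.03
SHIFT [-1.3 -0.2 -3.3] TURN [-0.0053 -0.2048  0.0012]
pos [ 0.5538 -0.225   0.0878] yaw -85.74 q7 -20.1 F [ 8.4  0.6 -3.8] M [ 0.26 -1.78 -0.  ] w 0.0148 t 9.28
SHIFT [-1.2 -0.2 -3.4] TURN [-0.0054 -0.2748  0.0012]
pos [ 0.5537 -0.2251  0.0878] yaw -89.76 q7 -23.8 F [ 8.4  1.3 -5. ] M [ 0.21 -1.73  0.08] w 0.0147 t 9.53
SHIFT [-1.1 -0.2 -3.4] TURN [-0.0055 -0.3448  0.0013]
pos [ 0.5538 -0.2253  0.0879] yaw -93.75 q7 -27.5 F [ 8.1  0.1 -5.1] M [ 0.16 -1.8   0.14] w 0.0147 t 9.78
SHIFT [-1.  -0.1 -3.6] TURN [-0.0056 -0.4145  0.0016]
```

```bash
python3 -m crank '[[[0,0,0,0,0,0.05,0],[0,0,0,0,0,0.05,0]]]' >/dev/null; python3 c.py|head -1
python3 -m crank '[[[0,0,0,0,0,0.05,0],[0,0,0,0,0,0.05,0]]]' >/dev/null; python3 c.py|head -1
python3 -m crank '[[[0,0,0,0,0,0.05,0],[0,0,0,0,0,0.05,0]]]' >/dev/null; python3 c.py|head -1
python3 -m crank '[[[0,0,0,0,0,0.05,0],[0,0,0,0,0,0.05,0]]]' >/dev/null; python3 c.py|head -1
python3 -m crank '[[[0,0,0,0,0,0.05,0],[0,0,0,0,0,0.05,0]]]' >/dev/null; python3 c.py|head -1
python3 -m crank '[[[0,0,0,0,0,0.05,0],[0,0,0,0,0,0.05,0]]]' >/dev/null; python3 c.py
python3 - <<'E'
from h import *
from cell import *
f=grab_frame("wrist");cv2.imwrite("pics/w5.png",f["pixels"])
E
```

```text
pos [ 0.5538 -0.2254  0.0879] yaw -96.64 q7 -30.2 F [ 8.6  1.8 -5. ] M [ 0.09 -1.78 -0.01] w 0.0148 t 10.03
pos [ 0.5537 -0.2255  0.0879] yaw -99.5 q7 -32.9 F [ 8.6 -0.9 -7.1] M [-0.02 -1.87  0.05] w 0.0144 t 10.28
pos [ 0.5537 -0.2256  0.0878] yaw -102.38 q7 -35.7 F [ 8.1 -0.7 -7.6] M [-0.05 -1.82 -0.03] w 0.0143 t 10.53
pos [ 0.5537 -0.2257  0.0878] yaw -105.26 q7 -38.4 F [ 7.5 -1.1 -6.8] M [-0.16 -1.98 -0.05] w 0.0143 t 10.78
pos [ 0.5536 -0.2257  0.0878] yaw -108.12 q7 -41.2 F [ 8.8  0.4 -7.3] M [-0.08 -1.86 -0.04] w 0.015 t 11.03
pos [ 0.5537 -0.2258  0.0879] yaw -110.98 q7 -43.9 F [ 8.6 -1.3 -6.2] M [-0.12 -1.81 -0.02] w 0.0148 t 11.28
SHIFT [-0.5 -0.2 -3.8] TURN [-0.0059 -0.7152  0.0017]
```

View pics/w5.png

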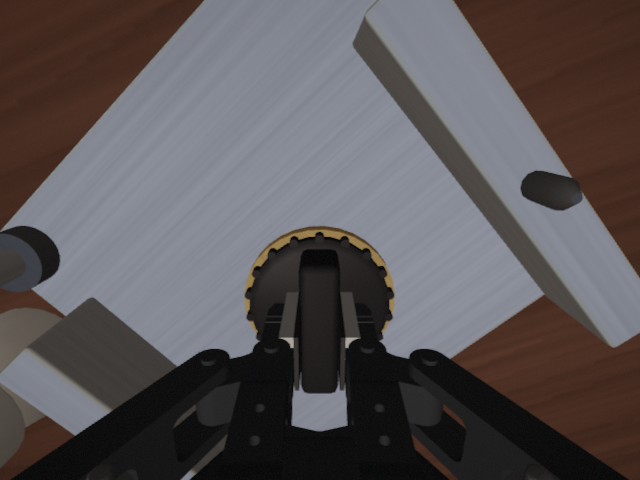

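Total turn is 209.6° = 3.66 rad. The wing stayed square in the pads throughout, and the torque rose and fell twice over about 0.5 rad, so the thread is home and the ratchet has clicked more than once. Releasing.

```bash
python3 -m crank '[[[50,0,0,0,0,0,0],[100,0,0,0,0,0,0],[100,0,0,0,0,0,0],[100,0,0,0,0,0,0],[100,0,-40,0,0,0,0],[100,0,-100,0,0,0,0],[100,0,-160,0,0,0,0],[100,0,-180,0,0,0,0],[100,0,-180,0,0,0,0]]]'
python3 - <<'E'
from h import *
from cell import *
go([.5836,.2425,.27],-27.5)
o=get_obs();f=grab_frame("wrist");cv2.imwrite("pics/w6.png",f["pixels"])
T=np.eye(4);T[:3,:3]=o["eef_rot"];T[:3,3]=o["tool_pos"];P=cloud(f,T@f["mount"]);px=f["pixels"]
w=(P[...,2]>.099)&(P[...,2]<.112)&(px.max(-1)<90)&(np.hypot(P[...,0]-.55,P[...,1]+.224)<.04)
print("wing",w.sum(),cv2.minAreaRect(P[w][:,:2].astype(np.float32)),np.median(P[w][:,2]))
ch=(P[...,2]>.108)&(P[...,2]<.118)&(px.min(-1)>100)
n,l=cv2.connectedComponents(ch.astype(np.uint8))
for i in range(1,n):
    if (l==i).sum()>400:
        q=P[l==i];print("cheek",(l==i).sum(),cv2.minAreaRect(q[:,:2].astype(np.float32)),np.median(q[:,2]))
E
```

```text
time_s: 12.45
tool_pos: [0.55, -0.2266, 0.2692]
eef_rot: [[-0.36, 0.003, 0.933], [-0.933, 0.001, -0.36], [-0.001, -1.0, 0.002]]
ft_force: [-0.2, -0.6, -0.4]
gripper_width: 0.0853
pos [ 0.55   -0.2266  0.2692] yaw -111.09 q7 -61.0 F [-0.2 -0.6 -0.4] M [ 0.01 -0.02 -0.  ] w 0.0853 t 12.45
SHIFT [-449.8   -0.5 -137.5] TURN [-2.800e-03 -1.459e+00  4.000e-04]
wing 1158 ((0.5509442090988159, -0.22617247700691223), (0.015337108634412289, 0.05827812850475311), 68.87631225585938) 0.1042465028007791
cheek 519 ((0.7577482461929321, -0.06481749564409256), (0.010594898834824562, 0.047538094222545624), 44.44727325439453) 0.11439557208201145
cheek 5202 ((0.5835638046264648, -0.31348592042922974), (0.1494123488664627, 0.022315042093396187), 20.834033966064453) 0.11329771832411553
cheek 3454 ((0.5170057415962219, -0.13820567727088928), (0.1492188721895218, 0.022632721811532974), 20.852258682250977) 0.11351736745622543
cheek 818 ((0.5524538159370422, -0.013612378388643265), (0.06035752594470978, 0.03415481001138687), 20.03652572631836) 0.11319638676164703
```

View pics/w6.png

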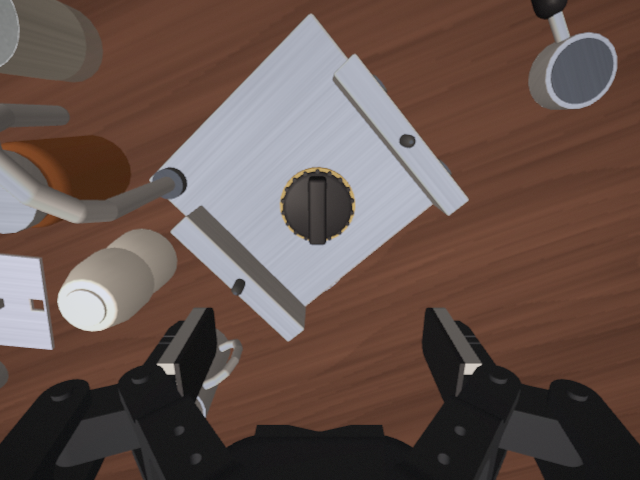

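```bash
python3 -m crank '[[[100,-40,-3,-13,0,-0.1,0],[100,-90,-3,-27,0,-0.25,0],[100,-145,-3,-44,0,-0.42,0],[100,-200,-3,-61,0,-0.59,0],[100,-255,-3,-78,0,-0.76,0],[100,-310,-3,-95,0,-0.93,0],[100,-365,-3,-112,0,-1.1,0],[100,-410,-3,-125,0,-1.27,0],[100,-450,-3,-137,0,-1.4,0],[100,-450,-3,-137,0,-1.46,0],[100,-450,-3,-137,0,-1.46,0],[100,-450,-3,-137,0,-1.46,0],[100,-450,-3,-137,0,-1.46,0]]]'
python3 - <<'E'
from h import *
from cell import *
o=get_obs();f=grab_frame("wrist");cv2.imwrite("pics/w7.png",f["pixels"])
T=np.eye(4);T[:3,:3]=o["eef_rot"];T[:3,3]=o["tool_pos"];P=cloud(f,T@f["mount"]);px=f["pixels"]
near=np.hypot(P[...,0]-.5836,P[...,1]-.2425)<.13
w=near&(P[...,2]>.035)&(P[...,2]<.055)&(px.max(-1)<110)&(np.hypot(P[...,0]-.5836,P[...,1]-.2425)<.07)
print("handle",w.sum(),cv2.minAreaRect(P[w][:,:2].astype(np.float32)),np.median(P[w][:,2]))
m=near&(P[...,2]<.012)&(P[...,2]>-.005)&(px.min(-1)>130)
n,l,s,c=cv2.connectedComponentsWithStats(m.astype(np.uint8));i=1+np.argmax(s[1:,4])
print("plate",cv2.minAreaRect(P[l==i][:,:2].astype(np.float32)),np.median(P[l==i][:,2]))
go([.5836,.2425,.021],-27.5)
E
```

```text
time_s: 14.12
tool_pos: [0.5838, 0.242, 0.2708]
eef_rot: [[0.887, -0.001, 0.463], [-0.463, -0.0, 0.887], [-0.0, -1.0, -0.001]]
ft_force: [0.7, -0.9, -0.4]
gripper_width: 0.0854
handle 1277 ((0.585268497467041, 0.24339663982391357), (0.10811308771371841, 0.01240259874612093), 62.885955810546875) 0.04514535765221783
plate ((0.5844166278839111, 0.24230417609214783), (0.21172401309013367, 0.13212192058563232), 62.62620162963867) 0.00438567844971538
pos [0.5839 0.2422 0.271 ] yaw -27.53 q7 -32.9 F [-0.4 -0.7  0.3] M [-0.    0.06  0.03] w 0.0858 t 14.18
SHIFT [-3.0e-01  2.5e+02  2.0e-01] TURN [ 0.0004 -0.0005 -0.0003]
```

View pics/w7.png

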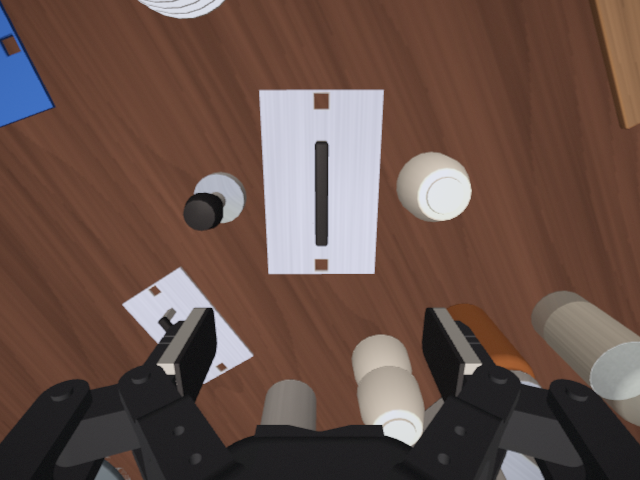

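Wrist view: the large bare plate (322,182) measures 212 x 132 mm, with the handle (321,193) running along the image's vertical between the jaws. The tamper (215,200) and the cup (435,188) stay clear of the jaws. Descending to grip.

```bash
python3 -m crank '[[[100,0.5,60,1,0,0,0],[100,0.5,120,1,0,0,0],[100,0.5,175,1,0,-0.003,0],[100,0.5,215,1,0,-0.003,0],[100,0.5,240,1,0,-0.003,0],[100,0.5,250,1,0,-0.003,0],[100,0.5,250,1,0,-0.003,0],[50,0.5,250,1,0,-0.003,0],[0,0.5,250,1,0,-0.003,0],[0,0.5,250,1,0,-0.003,0],[0,0.5,250,1,0,-0.003,0],[0,0.5,250,1,0,-0.003,0],[0,0.5,250,1,0,-0.003,0]]]'
python3 - <<'E'
from h import *
from cell import *
go([.5848,.2428,.021],-27.3)
f=grab_frame("wrist");cv2.imwrite("pics/w8.png",f["pixels"])
E
```

```text
time_s: 15.8
tool_pos: [0.5855, 0.2435, 0.0219]
eef_rot: [[0.889, 0.001, 0.458], [-0.458, 0.001, 0.889], [0.001, -1.0, 0.001]]
ft_force: [-0.1, -0.0, 4.6]
gripper_width: 0.0128
pos [0.5855 0.2435 0.0219] yaw -27.28 q7 -21.8 F [-0.1 -0.   4.6] M [-0.09 -0.05 -0.03] w 0.0128 t 15.8
SHIFT [-0.3  0.9 -1. ] TURN [-0.0011  0.0004  0.0009]
```

View pics/w8.png

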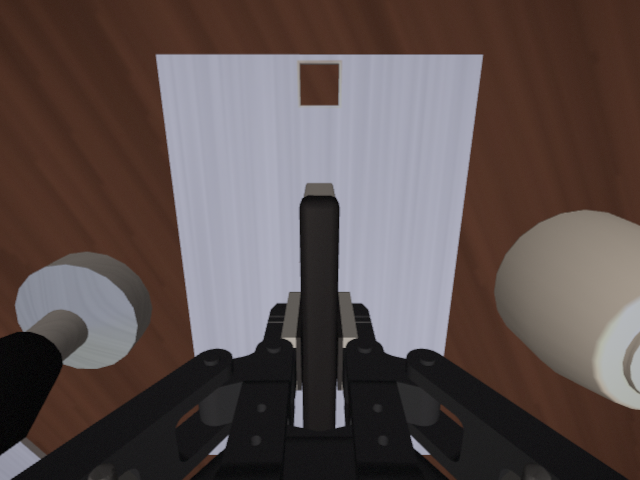

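Gripped: the handle is centred between the pads and a hole shows at (320,83). Lifting straight up, then measuring the plate in the hand.

```bash
python3 -m crank '[[[0,0,-10,0,0,0,0],[0,0,-30,0,0,0,0],[0,0,-70,0,0,0,0],[0,0,-120,0,0,0,0],[0,0,-170,0,0,0,0],[0,0,-220,0,0,0,0],[0,0,-255,0,0,0,0],[0,0,-255,0,0,0,0],[0,0,-255,0,0,0,0]]]'
cat > m.py <<'E'
from h import *
from cell import *
import sys
o=get_obs();f=grab_frame("wrist");cv2.imwrite(sys.argv[1],f["pixels"])
P=cloud(f,f["mount"]);px=f["pixels"]
# tool frame; plate surface near y~+.016+...
m=(px.min(-1)>120)&(P[...,1]>-.01)&(P[...,1]<.04)&(abs(P[...,0])<.09)
q=P[m];A=np.c_[q[:,0],q[:,2],np.ones(len(q))];c=np.linalg.lstsq(A,q[:,1],rcond=None)[0];print("plate y=ax+bz+c",c.round(4),len(q))
print("rect",cv2.minAreaRect(q[:,[0,2]].astype(np.float32)),q.min(0),q.max(0))
# hole: dark pixels inside, intersect rays with plane
g=cv2.cvtColor(px,cv2.COLOR_BGR2GRAY);M=np.array(f["mount"])
h=np.zeros(g.shape,bool);h[58:112,280:360]=1;h&=(g<120)
n,l,s,ce=cv2.connectedComponentsWithStats(h.astype(np.uint8))
i=1+np.argmax(s[1:,4]);print("hole px",s[i],ce[i])
d=M[:3,:3]@np.array([(ce[i][0]-f["cx"])/f["fx"],(ce[i][1]-f["cy"])/f["fy"],1]);p0=M[:3,3]
k=(c[0]*p0[0]+c[1]*p0[2]+c[2]-p0[1])/(d[1]-c[0]*d[0]-c[1]*d[2]);print("hole tool",(p0+k*d).round(4))
go([.5848,.2428,.27],-27.3)
E
python3 m.py pics/w9.png
```

```text
time_s: 16.98
tool_pos: [0.5836, 0.2433, 0.2751]
eef_rot: [[0.889, -0.003, 0.458], [-0.458, -0.0, 0.889], [-0.002, -1.0, -0.001]]
ft_force: [0.0, 0.2, -4.6]
gripper_width: 0.013
plate y=ax+bz+c [0.0016 0.0008 0.0177] 74399
rect ((-0.0007856860756874084, -0.0013468638062477112), (0.13127124309539795, 0.21115948259830475), 0.1425449252128601) [-0.06652896 -0.00977589 -0.10696636] [0.06474963 0.02341747 0.10438745]
hole px [ 300   63   39   43 1664] [318.95132212  83.83834135]
hole tool [-0.0012  0.0177  0.0933]
pos [0.5834 0.2434 0.2744] yaw -27.27 q7 -32.8 F [-1.4 -0.3 -3.7] M [ 0.03 -0.03 -0.04] w 0.0127 t 17.02
SHIFT [1.5 4.4 0.1] TURN [ 0.0025  0.0006 -0.0027]
```

View pics/w9.png

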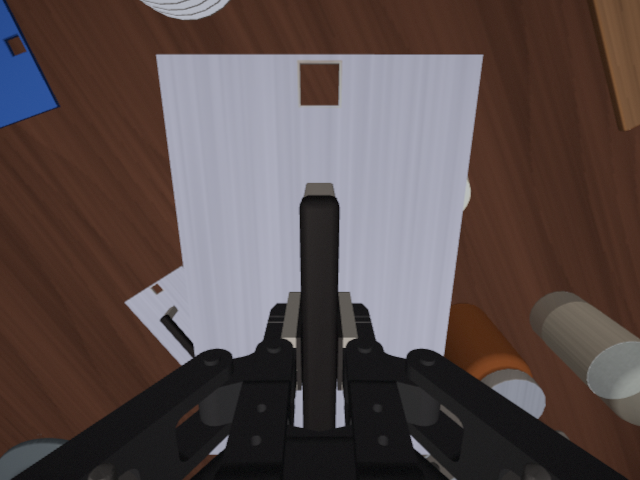

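Plate level, underside 22.7 mm below the TCP, and centred in the hand to within 1 mm. Intersecting the wing's centre lines at the yaws held gives the cap axis at (0.5516,-0.2254). The cameras say (0.550,-0.2255), which agrees within 2 mm.

Run:
```python
from h import *
go([.5512,-.2245,.275],20.8)
```

```text
pos [0.5834 0.2434 0.2744] yaw -27.27 q7 -32.8 F [-1.4 -0.3 -3.7] M [ 0.03 -0.03 -0.04] w 0.0127 t 17.02
SHIFT [ 185.7    0.  -430.7] TURN [ 0.0012 -0.8389 -0.0036]
```

```bash
python3 -m crank '[[[0,8,0,-20,0,-0.03,0],[0,24,0,-55,0,-0.1,0],[0,42,0,-97,0,-0.19,0],[0,62,0,-143,0,-0.28,0],[0,82,0,-190,0,-0.37,0],[0,102,0,-237,0,-0.46,0],[0,122,0,-283,0,-0.55,0],[0,142,0,-330,0,-0.64,0],[0,160,0,-371,0,-0.73,0],[0,174,0,-404,0,-0.79,0],[0,182,0,-422,0,-0.825,0],[0,186,0,-431,0,-0.839,0],[0,186,0,-431,0,-0.839,0],[0,186,0,-431,0,-0.839,0]]]'
python3 - <<'E'
from h import *
go([.5512,-.2245,.169],20.8)
E
```

```text
time_s: 18.77
tool_pos: [0.5529, -0.2233, 0.2756]
eef_rot: [[0.934, -0.001, -0.357], [0.357, 0.001, 0.934], [-0.001, -1.0, 0.001]]
ft_force: [0.2, 0.1, -2.6]
gripper_width: 0.0125
pos [ 0.5529 -0.2233  0.2756] yaw 20.89 q7 55.1 F [ 0.2  0.1 -2.6] M [ 0.05 -0.01 -0.01] w 0.0125 t 18.77
SHIFT [ -2.  106.6  -0.7] TURN [-0.0014  0.0016 -0.0005]
```

```bash
python3 -m crank '[[[0,-2,30,-0.7,0,0,0],[0,-2,60,-0.7,0,0,0],[0,-2,85,-0.7,0,0,0],[0,-2,98,-0.7,0,0,0],[0,-2,106,-0.7,0,0,0],[0,-2,106,-0.7,0,0,0],[0,-2,106,-0.7,0,0,0]]]'
python3 - <<'E'
from h import *
from cell import *
go([.5512,-.2245,.1367],20.8)
f=grab_frame("wrist");cv2.imwrite("pics/w10.png",f["pixels"]);crop(f["pixels"],250,40,390,140,"pics/w10c.png")
f=grab_frame("scene");crop(f["pixels"],220,140,380,260,"pics/s10.png")
E
```

```text
time_s: 19.65
tool_pos: [0.5516, -0.2265, 0.1711]
eef_rot: [[0.935, 0.002, -0.355], [0.355, -0.0, 0.935], [0.001, -1.0, -0.001]]
ft_force: [0.5, -0.3, -3.5]
gripper_width: 0.0131
pos [ 0.5516 -0.2265  0.1711] yaw 20.8 q7 60.0 F [ 0.5 -0.3 -3.5] M [-0.02 -0.05 -0.01] w 0.0131 t 19.65
SHIFT [ 0.3 34.4  2.1] TURN [0.001  0.     0.0014]
pics/w10c.png scale 5.571428571428571
pics/s10.png scale 4.875
```

View pics/w10c.png

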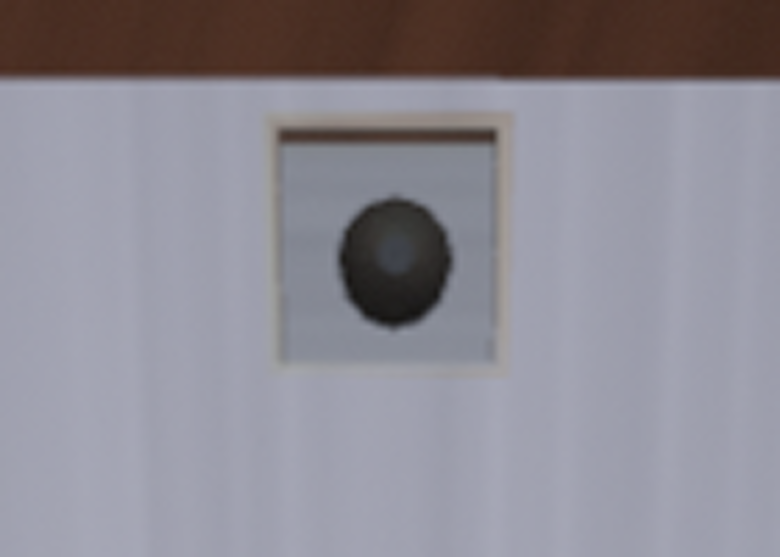

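View pics/s10.png

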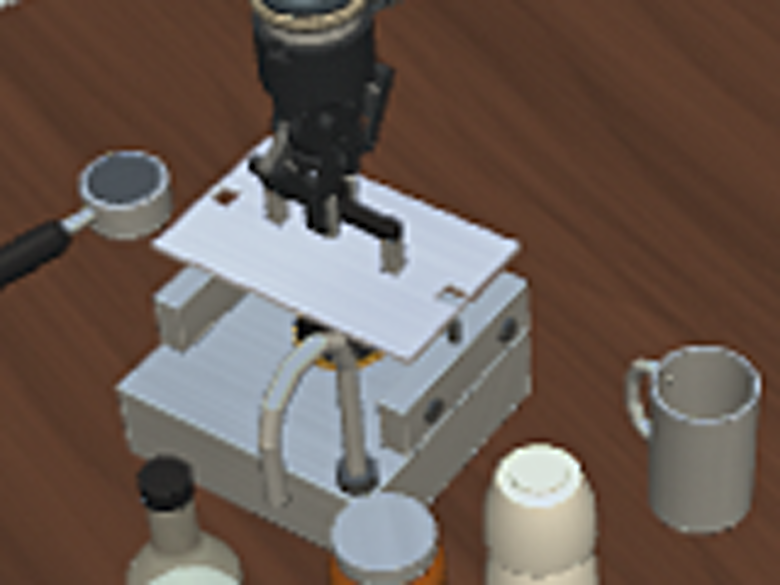

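Run:
```python
from h import *
f=dict(np.load("wrist0.npz"));M=f["mount"]
def at(u,v,y):
    d=M[:3,:3]@np.array([(u-f["cx"])/f["fx"],(v-f["cy"])/f["fy"],1]);k=(y-M[1,3])/d[1];return (M[:3,3]+k*d).round(4)
print("hole",at(320,83.5,.0177),at(298.1,60.3,.0177),at(341.9,106.8,.0177))
print("pin tip",at(320.9,85.8,.0371), "pin body base", )
```

```text
hole [-0.0004  0.0177  0.0957] [-0.0092  0.0177  0.1043] [0.0087 0.0177 0.0868]
pin tip [0.0001 0.0371 0.0962] pin body base
```

The pin shows through the hole, within 0.5 mm of its centre. Descending slowly with tiny corrections.

```bash
python3 -m crank '[[[0,0.3,4,0.8,0,0,0],[0,0.3,8,0.8,0,0,0],[0,0.3,12,0.8,0,0,0],[0,0.3,16,0.8,0,0,0],[0,0.3,16,0.8,0,0,0],[0,0.3,20,0.8,0,0,0],[0,0.3,24,0.8,0,0,0],[0,0.3,24,0.8,0,0,0]]]'
python3 - <<'E'
from h import *
from cell import *
go([.5516,-.2254,.1367],20.8)
f=grab_frame("wrist");crop(f["pixels"],250,40,390,140,"pics/w11c.png")
E
```

```text
time_s: 20.75
tool_pos: [0.5508, -0.2252, 0.1458]
eef_rot: [[0.935, -0.001, -0.355], [0.355, 0.0, 0.935], [-0.001, -1.0, 0.001]]
ft_force: [0.4, 0.2, -3.5]
gripper_width: 0.0129
pos [ 0.5508 -0.2252  0.1458] yaw 20.8 q7 61.1 F [ 0.4  0.2 -3.5] M [0.01 0.   0.04] w 0.0129 t 20.75
SHIFT [ 0.7  9.1 -0.5] TURN [-0.0006  0.     -0.0006]
pics/w11c.png scale 5.571428571428571
```

View pics/w11c.png

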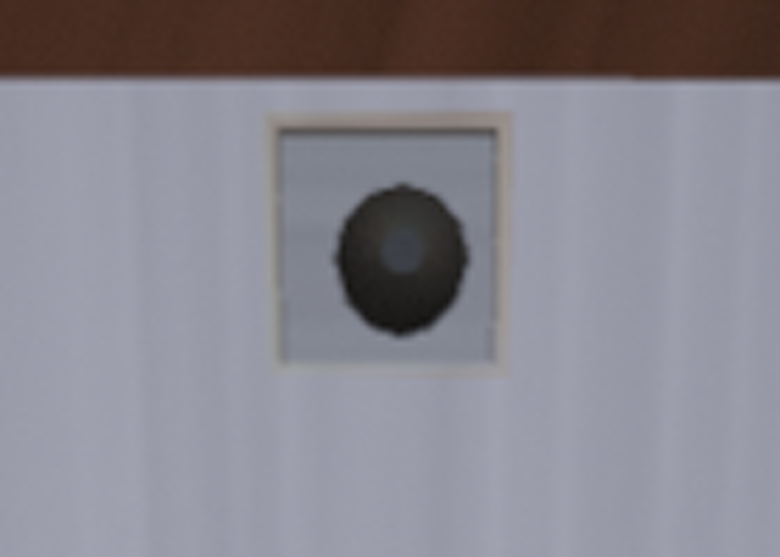

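Pin centred in z and about 0.8 mm right of centre. Correcting that and lowering the last 9 mm.

```bash
python3 -m crank '[[[0,0.7,2,0,0,0,0],[0,0.7,4,0,0,0,0],[0,0.7,6,0,0,0,0],[0,0.7,7.5,0,0,0,0],[0,0.7,8.5,0,0,0,0],[0,0.7,8.5,0,0,0,0]]]'; python3 c.py|head -1
python3 -m crank '[[[0,0,0.5,0,0,0,0],[0,0,1,0,0,0,0]]]'|grep -E 'force|pos'
```

```text
time_s: 21.55
tool_pos: [0.5517, -0.2251, 0.1377]
eef_rot: [[0.935, -0.0, -0.355], [0.355, 0.0, 0.935], [-0.0, -1.0, 0.0]]
ft_force: [-0.6, -0.3, -3.9]
gripper_width: 0.0127
pos [ 0.5517 -0.2251  0.1377] yaw 20.8 q7 61.5 F [-0.6 -0.3 -3.9] M [-0.03 -0.08  0.02] w 0.0127 t 21.55
tool_pos: [0.5517, -0.2251, 0.1368]
ft_force: [-0.6, 0.4, -3.6]
```

```bash
python3 -m crank '[[[0,0,0.5,0,0,0,0],[0,0,0.5,0,0,0,0]]]'|grep -E 'force|pos'
python3 -m crank '[[[0,0,0.5,0,0,0,0],[0,0,0.5,0,0,0,0]]]'|grep -E 'force|pos'
python3 -m crank '[[[0,0,0.5,0,0,0,0],[0,0,0.5,0,0,0,0]]]'|grep -E 'force|pos'
```

```text
tool_pos: [0.5517, -0.2251, 0.1362]
ft_force: [1.2, -0.2, -3.2]
tool_pos: [0.5517, -0.2252, 0.136]
ft_force: [0.3, 1.0, -1.2]
tool_pos: [0.5517, -0.2251, 0.1359]
ft_force: [-3.4, 1.4, 5.0]
```

Contact: the force has gone from -3.6 (hanging weight) to +5 N. Releasing and backing off.

```bash
python3 -m crank '[[[30,0,0,0,0,0,0],[60,0,0,0,0,0,0],[60,0,0,0,0,0,0],[60,0,-20,0,0,0,0],[60,0,-60,0,0,0,0],[60,0,-110,0,0,0,0],[60,0,-150,0,0,0,0],[60,0,-150,0,0,0,0]]]'
python3 - <<'E'
from h import *
from cell import *
o=get_obs();f=grab_frame("wrist");cv2.imwrite("pics/w12.png",f["pixels"])
T=np.eye(4);T[:3,:3]=o["eef_rot"];T[:3,3]=o["tool_pos"];P=cloud(f,T@f["mount"])
f2=grab_frame("scene");crop(f2["pixels"],220,140,380,260,"pics/s12.png")
f3=grab_frame("top");cv2.imwrite("pics/t12.png",f3["pixels"]);P3=cloud(f3)
for n,Q,g in [("wrist",P,f["pixels"]),("top",P3,f3["pixels"])]:
    m=(g.min(-1)>100)&(abs(Q[...,2]-.119)<.008)&(np.hypot(Q[...,0]-.5516,Q[...,1]+.2254)<.13)
    q=Q[m];c=np.linalg.lstsq(np.c_[q[:,0]-.5516,q[:,1]+.2254,np.ones(len(q))],q[:,2],rcond=None)[0]
    print(n,"slopes/height",c.round(4),cv2.minAreaRect(q[:,:2].astype(np.float32)))
E
```

```text
time_s: 23.55
tool_pos: [0.5533, -0.2268, 0.2902]
eef_rot: [[0.935, 0.008, -0.355], [0.355, -0.002, 0.935], [0.007, -1.0, -0.005]]
ft_force: [-0.5, 1.1, -0.5]
gripper_width: 0.0516
pics/s12.png scale 4.875
wrist slopes/height [-0.0004 -0.0009  0.1182] ((0.5506143569946289, -0.2252589613199234), (0.1495504081249237, 0.21040944755077362), 20.813554763793945)
top slopes/height [ 0.0004 -0.0056  0.1194] ((0.5416480302810669, -0.2021908462047577), (0.14902889728546143, 0.16353891789913177), 20.5599308013916)
```

View pics/w12.png

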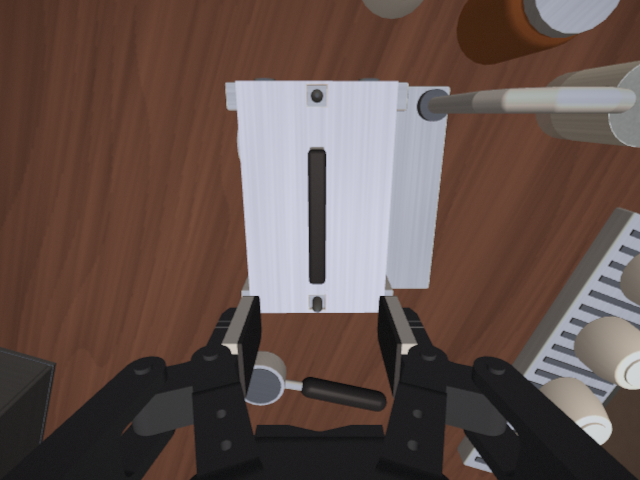

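View pics/s12.png

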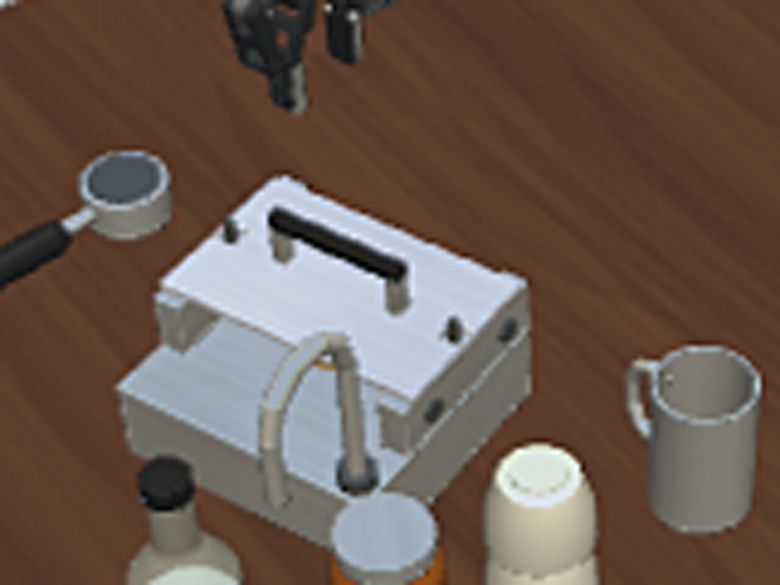

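View pics/t12.png

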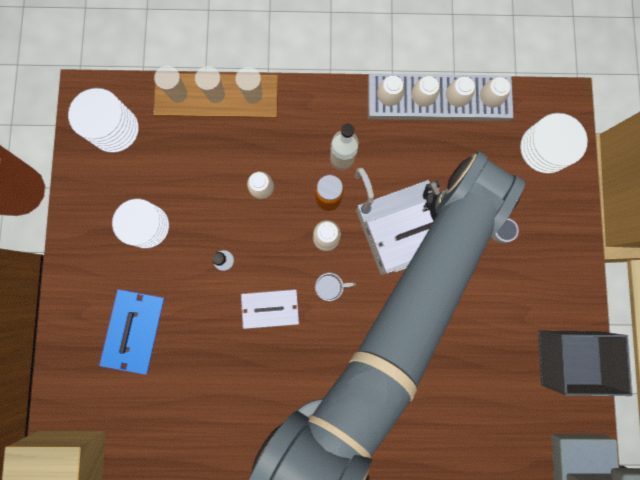

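Both pins show through their holes, at (317,96) and (317,303) in the wrist view. The cover lies flat at 118–119 mm (expected 119) with a slope under 0.1 %. The bystanders stand where they did, and the robot is clear.

```bash
python3 -m crank '[[[60,0,0,0,0,0,0],[60,0,0,0,0,0,0]]]'|grep -E "time|force"
python3 -c "
from cell import *
print(job_done())"
```

```text
time_s: 23.95
ft_force: [-0.1, -0.7, 0.0]
the job is handed in; nothing more can be done
None
```

The filler cap is turned fully home with its ratchet clicked over, and the metal cover is back on the housing over both pins. I handed the job in at about 24 s of the 72 s.

- **Cap:** I gripped the wing and turned it clockwise about 210° (3.66 rad). A wing measurement after release agreed. The thread needs at most 2.4 rad, so the ratchet slipped at least 1.2 rad, which is two clicks or more. The wrist torque rose and fell about every 0.5 rad. Its peaks read only about 0.15–0.17 N m in noisy samples, below the stated 0.3 N m, so I rely on the angle.
- **Cover:** I used the large bare plate, measured at 212 x 132 mm, and left the blue and the small ones alone. After release the wrist camera showed both pins through their holes. The plate's top is level to within 0.1 % at 118 mm, where 119 mm was expected.
- **Disagreeing check:** In the top camera's last view the arm partly hid the cover, so its outline there was unusable. The height it gave, 119 mm, agreed, but its slope read 0.6 %.
- **Surroundings:** In the final top picture the bystanders look unmoved by eye; the arm hides part of the portafilter there, but the wrist and scene pictures show it. The last wrist force was about zero, with the gripper well clear of the cover.

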